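# Reset the rolling-ball ramp

## Robot

A 6-joint arm with a two-finger parallel gripper is mounted at the origin on the work surface; the furniture and walls round the work are solid. World frame = base frame: x ahead of the robot, y to its left, z up, the work surface at z = 0. Lengths are in m, angles in rad, forces in N, time in s.
With the tool pointing down it reaches from about 0.375 to 0.9 m from the base axis. Payload 3.1 kg.
Tool frame: the origin (TCP) lies at the centre of the arm's flange, where the gripper is bolted on; the fingertips stand 182 mm ahead of it and the grasp point (between the pads) lies 164 mm ahead of it; z points along the fingers, y is the line along which they close (so a half turn about z gives the same grasp; the last joint's range is limited). The gripper opens to 87 mm and grips with 3 to 60 N. Pads are 19 mm wide; open, the fingers measure 117 mm over their backs; the gripper's body (75 mm by 190 mm) begins 51 mm behind the grasp point.
Start: joints at [1.155, 0.527, 1.433, -0, 1.181, -0.178], TCP at [0.147, 0.608, 0.405] pointing down, gripper open.
Joint ranges: [-3.08, 3.08], [-0.75, 2.2], [0.22, 2.44], [-1.43, 4.57], [0, 2.65], [-2.85, 2.85]. Speed limits (rad/s): [2.79, 2.79, 3.14, 3.14, 3.14, 3.14].

## Interface

Orientations are given as a unit quaternion [x, y, z, w].
In Python, from rig import * gives the robot as it stands.
- The arm moves only by the tool move_arm, never from a script. Its argument "commands" is a list that holds one entry, the list of rows, each a list of 6 numbers: the shift along the tool's x, y, z in units of 40 mm (1.0 is 40 mm), then the turn, a rotation vector about the tool's x, y, z in rad. A call has 1 to 12 rows; each row is the pose to reach, as a shift and turn from the pose commanded when the call began, along the tool's axes at that moment; what a row does not reach only later rows make up. A row lasts 1/8 s, in which the tool goes at most 62.5 mm and 10.7 degrees, less where a joint would pass 70% of its speed; a pose out of reach is approached as far as the arm can. A call with a gripper value outside its range is refused whole. "claw" is the closure, from -1 (fully open) to 1 (shut), so that 0 is half open, set as the call begins (left out, the last holds). The fingers move at their own pace and stop on an object; "squeeze" is the grip in N (left out, the last holds). Time passes only in rows, so rows that repeat a pose let the fingers close. It gives the time, the measured TCP pose, the force, the opening and the grip force at its end, in the units of the state.
- get_obs(): the state, without advancing time (a new reading comes with each control period).
- camera(name): name is "scene" or "top" or "wrist"; returns a dict with "pixels" (400x640x3 uint8, blue, green, red), "range_z" (400x640 float32, m along the optical axis (not along the pixel's ray), 0 where there is no reading), "camera_matrix" (3x3 intrinsics, pixels), "extrinsics" (4x4, takes a point from world to camera coordinates). Camera axes: x right, y up, looking along -z (the intrinsics and any distortion apply to the point x, -y, -z); pixel columns grow to the right and rows downward; lengths in m; the calibration is good to about 2 mm. A picture is of the moment at which its call begins.
- hand_in(): hands the job in; it is judged then, once.
The state is a dict: "time": time; "q": joint angles; "joint_velocities": joint speeds; "joint_torque": joint torques, N m; "position": TCP position; "tool_rot": TCP orientation; "ft_force": force on the tool from outside, world axes, zero at the start; "moment": the same for the moment, N m; "grip_width": finger opening in m; "grip_force": force on a finger pad.
Only numpy, scipy, OpenCV 4.12 (cv2) and the standard library are available. Lean on these libraries where they do the work, as an engineer would, in place of code of your own. Each camera call takes 0.05 s, during which the arm holds its last target. There are 200 camera calls.

## Task

Reset the two-lane rolling-ball ramp for its next test: push each steel ball with a fingertip up its own sloped trough and over the crest, so that it settles in the start notch against the black end stop at the high end and does not roll back. Only push the balls, never pinch or lift them out of the trough, leave the glass vial and the beaker beside the ramp standing where they are, and finish with both balls at rest in their notches and the hand clear.

Things in the scene. Friction and masses are not known exactly. Their poses are not given: they have to be found in the camera images.
- ramp: fixed ramp: grey base plate 300 x 156 x 8 mm, two parallel aluminium V-troughs along its x axis, at y = +50 mm (large ball) and -50 mm (small ball). Origin on the bench under its middle, z up, x up the troughs. Trough bottom line: level runway at z = 18 mm from x = -135 to -55 mm, 8 degrees up to x = 85 mm, level crest to 91 mm, 12 degrees down to the end stop's upright face at x = 141 mm.
- large_ball_center (a point): centre of the larger ball: smooth polished steel, slippery to the finger, 48 mm diameter, about 0.42 kg, free to roll, in the trough at the ramp's y = +50 mm. It starts at rest somewhere on the level runway, where its centre is 47 mm above the bench (29 mm above the trough's bottom line).
- small_ball_center (a point): centre of the smaller ball: smooth polished steel, slippery to the finger, 38 mm diameter, about 0.21 kg, free to roll, in the trough at the ramp's y = -50 mm. It starts at rest somewhere on the level runway, where its centre is 41 mm above the bench (23 mm above the trough's bottom line).
- large_ball: the larger ball's body; its axes and origin (a point on its surface) turn with it as it rolls, so use point large_ball_center for its position
- small_ball: the smaller ball's body; its axes and origin (a point on its surface) turn with it as it rolls, so use point small_ball_center for its position
- large_seat (a point): where the larger ball's centre is when it sits in its start notch touching the end stop, whose top is at z = 61 mm (ramp frame: x = 117, y = 50, z = 62 mm); axes as the ramp's
- small_seat (a point): where the smaller ball's centre is when it sits in its start notch touching the end stop (ramp frame: x = 122, y = -50, z = 55 mm); axes as the ramp's
- large_slope (a point): bottom line of the larger ball's trough where the slope begins (ramp frame x -55, y 50, z 18 mm); x axis up the 8 degree slope, z square to it. Trough walls rise 35 degrees to each side; rims 18 mm beside and 13 mm above the bottom line, so the ball stands proud and a fingertip 15 to 18 mm above the bottom line clears the rims. A lip at the foot is as high as the rims.
- small_slope (a point): bottom line of the smaller ball's trough where the slope begins (ramp frame x -55, y -50, z 18 mm); x axis up the 8 degree slope, z square to it. Same trough section as the other lane.
- large_crest (a point): far edge of the crest on the bottom line of the larger ball's trough (ramp frame x 91, y 50, z 38 mm), axes as the ramp's. A ball let go before the crest rolls back to the runway; one whose centre is 12 mm or more past this point rolls on into the notch and stays.
- small_crest (a point): the same point on the smaller ball's trough (ramp frame x 91, y -50, z 38 mm)
- vial: capped glass vial, 23 mm across, 51 mm tall, standing on the bench beside the ramp on its -y side, about 125 mm from the ramp's middle line; origin under its middle
- beaker: small glass beaker, 45 mm across, 56 mm tall, standing on the bench beside the ramp on its +y side, about 130 mm from the ramp's middle line; origin under its middle
Things that resemble listed ones, but are neither listed nor needed, are in the scene too. What is shaped like the small_ball but yellow is not meant. What is shaped like the large_ball but red is not meant.

How it is judged:
By the outcome, as a careful person would: the job done as asked, in the order asked, and still so for the second after the job is handed in, with the robot touching nothing.
It also fails if it takes over 66 s, if anything falls off the work surface, if the arm or the gripper's body presses on something with over 40 N, if the wrist force passes 120 N, or if a joint passes its speed limit or range.

## Working session

There is one attempt and no reset: what is moved stays moved. The work goes in short steps, Python scripts to look and compute and a tool call to move; the robot and the scene stay as the last step left them, time stands still between calls to the robot, and variables do not carry over. Pictures are saved under pics/ and viewed, at most 10 in all, crops included, and the job is handed in when it is done.

Besides the shell and the picture viewer there is one more tool, called after ">>>" as a command line: name --argument value ..., lists and objects as JSON in quotes. move_arm: Moves the arm, as the interface text tells. Its arguments: {"type":"object","properties":{"commands":{"type":"array","items":{"type":"array","items":{"type":"array","items":{"type":"number"}}}},"claw":{"type":"number"},"squeeze":{"type":"number"}},"required":["commands"]}

```bash
mkdir -p pics; cat > h.py <<'E'
from rig import *
import numpy as np, cv2
def pt(c,u,v,z=None):
    K=np.array(c["camera_matrix"]);E=np.array(c["extrinsics"]);
    d=np.array([(u-K[0,2])/K[0,0],-(v-K[1,2])/K[1,1],-1.0])
    R=E[:3,:3];o=-R.T@E[:3,3];w=R.T@d
    s=c["range_z"][int(round(v)),int(round(u))] if z is None else (z-o[2])/w[2]
    return o+s*w
E
python3 - <<'E'
from h import *
o=get_obs();print({k:np.round(o[k],3) for k in ("time","position","tool_rot","q","ft_force")})
for n in("top","scene"):
    c=camera(n);cv2.imwrite(f"pics/{n}0.png",c["pixels"]);np.savez(f"{n}0.npz",**c)
    print(n,np.round(c["camera_matrix"],1).tolist(),np.round(c["extrinsics"],3).tolist())
E
```

```text
{'time': np.float64(0.0), 'position': array([0.146, 0.607, 0.404]), 'tool_rot': array([ 0.118,  0.993, -0.001, -0.   ]), 'q': array([ 1.155,  0.528,  1.434, -0.   ,  1.181, -0.179]), 'ft_force': array([ 0.399, -0.818,  0.844])}
top [[387.4, 0.0, 328.7], [0.0, 387.4, 197.5], [0.0, 0.0, 1.0]] [[0.002, -1.0, -0.027, 0.033], [0.994, -0.001, 0.108, -0.578], [-0.108, -0.027, 0.994, -0.839], [0.0, 0.0, 0.0, 1.0]]
scene [[476.6, 0.0, 315.0], [0.0, 476.6, 203.2], [0.0, 0.0, 1.0]] [[-0.872, -0.489, 0.015, 0.515], [0.267, -0.45, 0.852, -0.203], [-0.41, 0.747, 0.523, -0.703], [0.0, 0.0, 0.0, 1.0]]
```

View pics/top0.png

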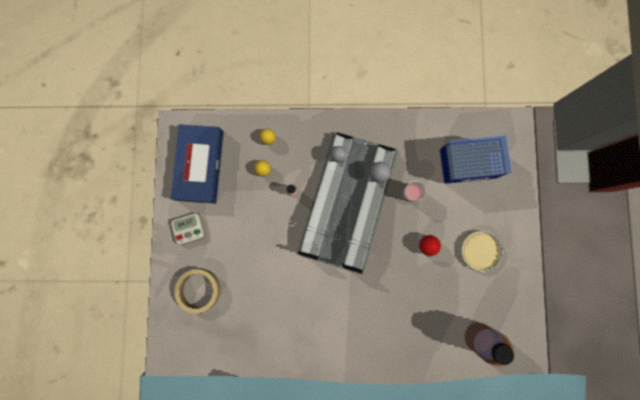

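View pics/scene0.png

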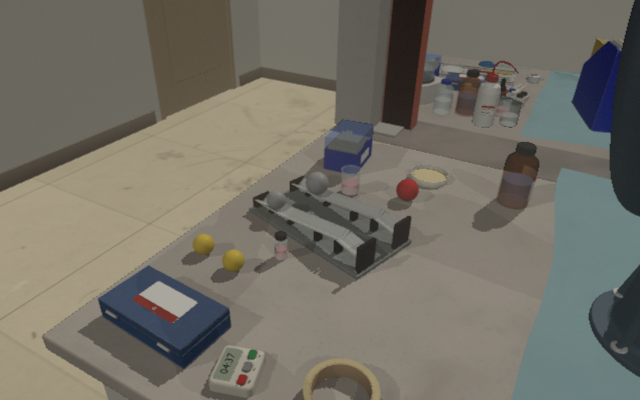

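The top view shows the ramp with its runway at the far end: grey small ball (338,153), grey large ball (381,170), and black end stops at about (310,253) and (355,268). The yellow balls at (268,136) and (262,168) and the red ball at (430,245) are decoys. The vial is at (291,189) and the beaker (pink) at (413,191). I choose the grey balls in the troughs.

```bash
python3 - <<'E'
from h import *
c=dict(np.load("top0.npz"));im=c["pixels"]
x0,y0,x1,y1=280,120,440,280
b=cv2.resize(im[y0:y1,x0:x1],None,fx=3.7,fy=3.7,interpolation=cv2.INTER_CUBIC)
cv2.imwrite("pics/crop0.png",b)
g=im.max(2);m=((g<40)*255).astype(np.uint8);m[:y0]=0;m[y1:]=0;m[:,:x0]=0;m[:,x1:]=0
n,l,s,ce=cv2.connectedComponentsWithStats(m)
for i in range(1,n):
    if s[i,4]>15: print(s[i],ce[i],np.round(pt(c,*ce[i]),3))
# balls by depth: points above, highest near guess; range map sphere fit
K=c["camera_matrix"]
for (u,v,r) in((338,153,.019),(381,170,.024)):
    P=[]
    for vv in range(v-14,v+15):
        for uu in range(u-14,u+15):
            p=pt(c,uu,vv)
            P.append(p)
    P=np.array(P);zc=.041 if r<.02 else .047
    Q=P[P[:,2]>zc+r*0.35]
    A=np.c_[2*Q,np.ones(len(Q))];x=np.linalg.lstsq(A,(Q**2).sum(1),rcond=None)[0]
    print(len(Q),P[:,2].max(),np.round(x[:3],4),np.sqrt(x[3]+x[:3]@x[:3]))
for n_,(u,v) in {"vial":(291,188),"beaker":(413,191),"bench":(400,300)}.items(): print(n_,np.round(pt(c,u,v),3))
E
```

```text
[339 134  13   4  18] [344.88888889 135.83333333] [ 0.72  -0.004  0.031]
[379 145  15   5  24] [386.375      147.45833333] [ 0.692 -0.098  0.032]
[288 186   6   6  30] [290.53333333 188.6       ] [0.596 0.117 0.049]
[299 252  19   7  45] [308.15555556 255.11111111] [0.451 0.076 0.062]
[343 264  19   9  50] [351.74 268.26] [ 0.424 -0.017  0.06 ]
186 0.8971090170293299 [0.6363 0.0056 0.4881] 0.43613772702881637
310 0.8971090170293299 [ 0.6006 -0.0621  0.49  ] 0.4279343272214223
vial [0.597 0.116 0.051]
beaker [ 0.593 -0.157  0.027]
bench [ 0.349 -0.128 -0.002]
```

View pics/crop0.png

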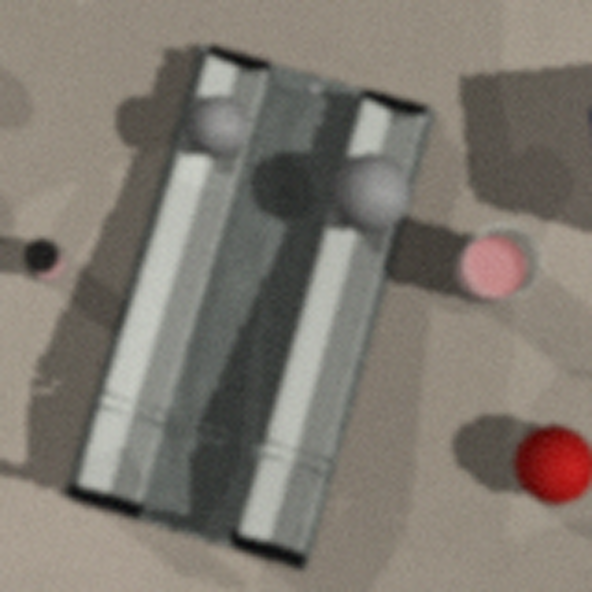

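The crop confirms the choice: grey small ball at about (338.9,154.1) and grey large ball at about (381.1,172.2), each in its trough, with the vial and beaker clear of the ramp.

```bash
cat >> h.py <<'E'
from scipy.spatial.transform import Rotation as Ro
S=np.array([[.451,.076],[.424,-.017]]);L=np.array([[.720,-.004],[.692,-.098]])
X=(S-L).sum(0);Y=(S[1]-S[0])+(L[1]-L[0])
th=np.arctan2(X[1],X[0]);ex=np.array([np.cos(th),np.sin(th)]);ey=np.array([-ex[1],ex[0]])
ctr=(S.mean(0)+L.mean(0))/2-.002*ex
def toramp(p): d=np.asarray(p)[:2]-ctr;return np.round(np.array([d@ex,d@ey])*1000,1)
def plan(targets,o=None):
    """targets: (ramp x,y of finger middle, tip z) in mm; tool x along the ramp x"""
    o=o or get_obs();p=np.array(o["position"]);R=Ro.from_quat(o["tool_rot"])
    G=Ro.from_matrix(np.array([[ex[0],ex[1],0],[ex[1],-ex[0],0],[0,0,-1]]).T)
    print("t",o["time"],"now tip",toramp(p),round((p[2]-.182)*1000,1),"F",np.round(o["ft_force"],1),"q6",round(o["q"][5],2))
    for x,y,z in targets:
        w=np.r_[ctr+ex*x/1e3+ey*y/1e3,z/1e3+.182]
        print((x,y,z),np.round(R.inv().apply(w-p)/.04,3),"turn",np.round((R.inv()*G).as_rotvec(),3))
E
python3 - <<'E'
from h import *
c=dict(np.load("top0.npz"))
print(np.degrees(th),np.degrees(np.arctan2(Y[1],Y[0])),ctr)
for s in S:print(toramp(s))
for l in L:print(toramp(l))
for u,v,z in((338.9,154.1,.041),(381.1,172.2,.047)):
    p=pt(c,u,v,z);print(p,toramp(p), pt(c,u,v))
plan([(-155,-50,140),(-155,50,140)])
E
```

```text
163.31054489618845 -106.3895403340348 [ 0.57366575 -0.01132437]
[142.6 -48.4]
[141.7  48.4]
[-138.1  -49. ]
[-138.2   49. ]
[0.6754628  0.00977905 0.041     ] [-91.4 -49.4] [0.67188435 0.00976876 0.05697941]
[ 0.63287886 -0.08366766  0.047     ] [-77.5  52.3] [ 0.62883156 -0.08114659  0.07007078]
t 0.1 now tip [ 586.9 -469.9] 221.9 F [ 0.2 -0.9 -0.4] q6 -0.18
(-155, -50, 140) [-17.948 -11.488   2.062] turn [-0.002 -0.     0.055]
(-155, 50, 140) [-17.812 -13.985   2.067] turn [-0.002 -0.     0.055]
```

>>> move_arm --commands '[[[-1.4,-0.9,0,0,0,0.03],[-2.8,-1.8,0,0,0,0.055],[-4.2,-2.7,0,0,0,0.055],[-5.6,-3.6,0,0,0,0.055],[-7,-4.6,0,0,0,0.055],[-8.4,-5.5,0,0,0,0.055],[-9.8,-6.4,0,0,0,0.055],[-11.2,-7.3,0,0,0,0.055],[-12.6,-8.3,0,0,0,0.055],[-14,-9.2,0,0,0,0.055],[-15.4,-10.1,0.5,0,0,0.055],[-16.7,-11,1,0,0,0.055]]]' --claw 1 --squeeze 10

```text
time: 1.6
position: [0.6583, 0.0604, 0.378]
tool_rot: [0.146, 0.989, 0.0, 0.0]
ft_force: [1.5, 1.0, 0.2]
grip_width: 0.0006
grip_force: 0.0
```

```bash
python3 - <<'E'
from h import *
print(get_obs()["grip_width"]);plan([(-135,-50,120),(-135,-50,35)])
E
```

```text
0.0005871810945547891
t 1.6 now tip [-60.5 -93. ] 196.0 F [1.5 1.  0.2] q6 -1.36
(-135, -50, 120) [-1.863 -1.075  1.902] turn [ 0.     0.001 -0.001]
(-135, -50, 35) [-1.862 -1.076  4.027] turn [ 0.     0.001 -0.001]
```

>>> move_arm --commands '[[[-0.7,-0.5,0.5,0,0,0],[-1.4,-1.0,1.0,0,0,0],[-1.4,-1.0,1.0,0,0,0],[-1.4,-1.0,1.0,0,0,0]]]'

```text
time: 2.1
position: [0.6987, 0.008, 0.3378]
tool_rot: [0.145, 0.989, 0.0, -0.001]
ft_force: [-1.2, 1.3, -0.3]
grip_width: 0.0005
grip_force: 0.0
```

```bash
python3 - <<'E'
from h import *
plan([(-135,-50,120),(-135,-50,36)])
c=camera("top");cv2.imwrite("pics/t1.png",cv2.resize(c["pixels"][100:280,260:460],None,fx=3,fy=3))
E
```

```text
t 2.1 now tip [-114.3  -54.5] 155.8 F [-1.2  1.3 -0.3] q6 -1.43
(-135, -50, 120) [-0.52  -0.111  0.895] turn [ 0.    -0.002 -0.001]
(-135, -50, 36) [-0.524 -0.112  2.995] turn [ 0.    -0.002 -0.001]
```

View pics/t1.png

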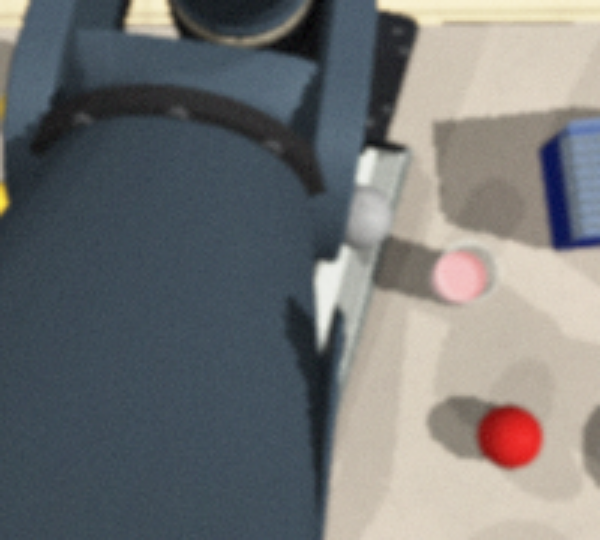

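The arm covers the small lane in the top view; the large ball at (368,215) in this crop is undisturbed. I'll use the scene and wrist views from here.

>>> move_arm --commands '[[[-0.55,-0.11,0,0,0,0],[-0.55,-0.11,1.0,0,0,0],[-0.55,-0.11,2.0,0,0,0],[-0.55,-0.11,2.0,0,0,0]]]'

```text
time: 2.65
position: [0.717, -0.0013, 0.2555]
tool_rot: [0.145, 0.989, 0.0, -0.004]
ft_force: [-0.4, 0.1, -0.4]
grip_width: 0.0006
grip_force: 0.0
```

```bash
python3 - <<'E'
from h import *
plan([(-137,-50,36)])
a=camera("scene")["pixels"][140:290,200:440];b=camera("wrist")["pixels"]
cv2.imwrite("pics/s2.png",np.hstack([cv2.resize(a,(480,300)),cv2.resize(b,(320,300))]))
E
```

```text
t 2.65 now tip [-134.4  -50.8] 73.5 F [-0.4  0.1 -0.4] q6 -1.44
(-137, -50, 36) [-0.071 -0.02   0.938] turn [-0.001 -0.008  0.001]
```

View pics/s2.png

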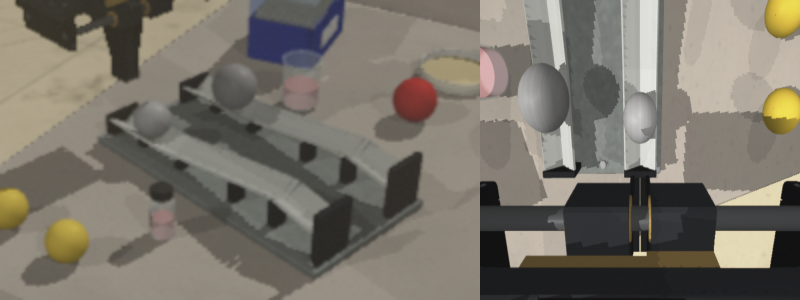

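The wrist view shows the shut finger (640,215) in line with the small trough, behind the small ball (640,118). The scene view shows the finger hovering behind the runway. Next I descend.

>>> move_arm --commands '[[[-0.07,0,0.5,0,0,0],[-0.07,0,0.93,0,0,0],[-0.07,0,0.93,0,0,0]]]'

```text
time: 3.12
position: [0.7207, -0.0035, 0.2188]
tool_rot: [0.145, 0.989, 0.0, -0.002]
ft_force: [0.1, -0.4, -0.7]
grip_width: 0.0003
grip_force: 0.0
```

```bash
python3 - <<'E'
from h import *
plan([(-75,-50,36),(75,-50,56),(84,-50,56)])
E
```

```text
t 3.125 now tip [-138.6  -49.7] 36.8 F [ 0.1 -0.4 -0.7] q6 -1.44
(-75, -50, 36) [1.589 0.007 0.026] turn [-0.001 -0.005 -0.001]
(75, -50, 56) [ 5.341e+00  5.000e-03 -4.570e-01] turn [-0.001 -0.005 -0.001]
(84, -50, 56) [ 5.566e+00  5.000e-03 -4.560e-01] turn [-0.001 -0.005 -0.001]
```

>>> move_arm --commands '[[[0.2,0,0,0,0,0],[0.4,0,0,0,0,0],[0.55,0,0,0,0,0],[0.75,0,0,0,0,0],[1.0,0,0,0,0,0],[1.25,0,0,0,0,0],[1.5,0,0,0,0,0],[1.75,0,-0.02,0,0,0],[2.0,0,-0.05,0,0,0],[2.25,0,-0.08,0,0,0],[2.5,0,-0.11,0,0,0],[2.75,0,-0.14,0,0,0]]]'

```text
time: 4.62
position: [0.6156, 0.0282, 0.2267]
tool_rot: [0.145, 0.989, 0.0, -0.0]
ft_force: [2.2, -0.3, 2.7]
grip_width: 0.0003
grip_force: 1.7
```

```bash
python3 - <<'E'
from h import *
plan([(75,-50,56),(84,-50,56)])
a=camera("scene")["pixels"][140:290,200:440];b=camera("wrist")["pixels"]
cv2.imwrite("pics/s3.png",np.hstack([cv2.resize(a,(480,300)),cv2.resize(b,(320,300))]))
E
```

```text
t 4.625 now tip [-28.8 -49.9] 44.7 F [ 2.2 -0.3  2.7] q6 -1.41
(75, -50, 56) [ 2.596e+00  1.000e-03 -2.820e-01] turn [-0. -0. -0.]
(84, -50, 56) [ 2.821e+00  1.000e-03 -2.820e-01] turn [-0. -0. -0.]
```

View pics/s3.png

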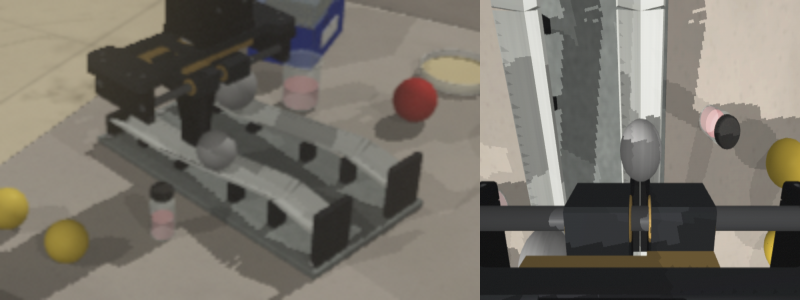

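The small ball rides ahead of the finger on its slope at scene (215,150) and wrist (640,150), and the vial stands untouched. I continue the push.

>>> move_arm --commands '[[[0.25,0,0,0,0,0],[0.5,0,0,0,0,0],[0.75,0,-0.03,0,0,0],[1.0,0,-0.06,0,0,0],[1.25,0,-0.09,0,0,0],[1.5,0,-0.12,0,0,0],[1.75,0,-0.15,0,0,0],[2.0,0,-0.18,0,0,0],[2.2,0,-0.21,0,0,0],[2.4,0,-0.24,0,0,0],[2.55,0,-0.25,0,0,0],[2.65,0,-0.25,0,0,0]]]'

```text
time: 6.22
position: [0.5141, 0.0587, 0.2365]
tool_rot: [0.145, 0.989, -0.0, -0.001]
ft_force: [0.2, 0.0, -0.1]
grip_width: 0.0006
grip_force: 0.0
```

```bash
python3 - <<'E'
from h import *
plan([(84,-50,56)])
a=camera("scene")["pixels"][140:290,200:440];b=camera("wrist")["pixels"]
cv2.imwrite("pics/s4.png",np.hstack([cv2.resize(a,(480,300)),cv2.resize(b,(320,300))]))
E
```

```text
t 6.225 now tip [ 77.2 -49.9] 54.5 F [ 0.2  0.  -0.1] q6 -1.38
(84, -50, 56) [ 0.17   0.002 -0.038] turn [-0.    -0.001 -0.   ]
```

View pics/s4.png

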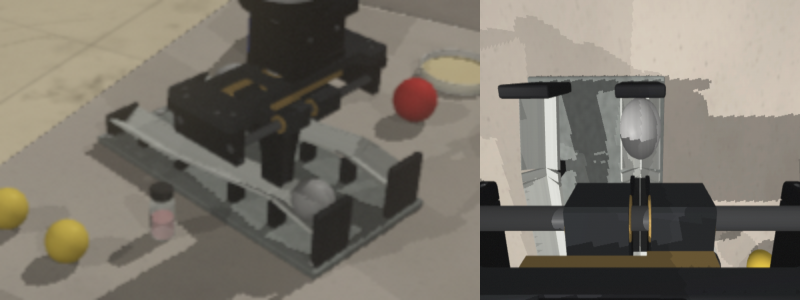

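The small ball is past the crest against the stop, at scene (313,195) and wrist (640,128), clear of the finger. I move up and over to behind the large ball.

>>> move_arm --commands '[[[-0.2,0,-0.5,0,0,0],[-0.5,0,-1.7,0,0,0],[-1.3,-0.5,-2,0,0,0],[-2.2,-1.2,-2,0,0,0],[-3.2,-1.9,-2,0,0,0],[-4.2,-2.5,-2,0,0,0],[-5.2,-2.5,-2,0,0,0],[-5.25,-2.5,-2,0,0,0],[-5.25,-2.5,-1,0,0,0],[-5.25,-2.5,-0.2,0,0,0],[-5.25,-2.5,-0.2,0,0,0]]]'

```text
time: 7.7
position: [0.685, -0.0967, 0.2415]
tool_rot: [0.145, 0.989, 0.001, -0.004]
ft_force: [0.1, 0.0, 0.8]
grip_width: 0.0006
grip_force: 0.0
```

```bash
python3 - <<'E'
from h import *
plan([(-131,50,36)])
a=camera("scene")["pixels"][140:290,200:440];b=camera("wrist")["pixels"]
cv2.imwrite("pics/s5.png",np.hstack([cv2.resize(a,(480,300)),cv2.resize(b,(320,300))]))
E
```

```text
t 7.7 now tip [-131.1   49.8] 59.5 F [0.1 0.  0.8] q6 -1.58
(-131, 50, 36) [-0.001 -0.005  0.587] turn [ 0.    -0.009 -0.   ]
```

View pics/s5.png

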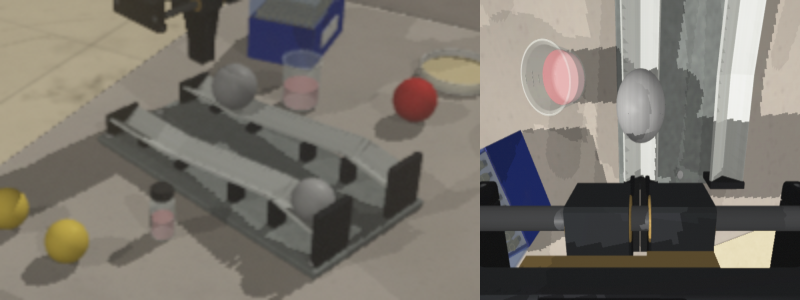

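The small ball rests in its notch at scene (313,195). The finger is behind the large ball and in line with it, ball at wrist (640,105); the beaker is clear. I descend and push.

>>> move_arm --commands '[[[0,0,0.3,0,0,0],[0,0,0.58,0,0,0],[0.1,0,0.58,0,0,0],[0.3,0,0.58,0,0,0],[0.45,0,0.58,0,0,0],[0.6,0,0.58,0,0,0],[0.8,0,0.58,0,0,0],[1.0,0,0.58,0,0,0],[1.25,0,0.58,0,0,0],[1.5,0,0.56,0,0,0],[1.75,0,0.53,0,0,0],[2.0,0,0.5,0,0,0]]]'

```text
time: 9.3
position: [0.6118, -0.0751, 0.2261]
tool_rot: [0.146, 0.989, -0.0, 0.004]
ft_force: [3.8, 0.4, 3.3]
grip_width: 0.0004
grip_force: 2.6
```

```bash
python3 - <<'E'
from h import *
plan([(75,50,56),(78,50,56)])
E
```

```text
t 9.3 now tip [-54.8  50.1] 44.1 F [3.8 0.4 3.3] q6 -1.58
(75, 50, 56) [ 3.244e+00 -1.000e-03 -3.220e-01] turn [ 0.     0.008 -0.001]
(78, 50, 56) [ 3.319e+00 -1.000e-03 -3.230e-01] turn [ 0.     0.008 -0.001]
```

>>> move_arm --commands '[[[0.25,0,0.02,0,0,0],[0.5,0,0.02,0,0,0],[0.75,0,0.0,0,0,0],[1.0,0,-0.02,0,0,0],[1.25,0,-0.05,0,0,0],[1.5,0,-0.09,0,0,0],[1.75,0,-0.12,0,0,0],[2.0,0,-0.16,0,0,0],[2.25,0,-0.19,0,0,0],[2.5,0,-0.22,0,0,0],[2.7,0,-0.25,0,0,0],[2.9,0,-0.28,0,0,0]]]'

```text
time: 10.8
position: [0.4976, -0.0407, 0.2355]
tool_rot: [0.145, 0.989, 0.0, -0.002]
ft_force: [-0.2, 0.5, 0.8]
grip_width: 0.0003
grip_force: 0.0
```

```bash
python3 - <<'E'
from h import *
plan([(75,50,56),(78,50,56)])
a=camera("scene")["pixels"][140:290,200:440];b=camera("wrist")["pixels"]
cv2.imwrite("pics/s6.png",np.hstack([cv2.resize(a,(480,300)),cv2.resize(b,(320,300))]))
E
```

```text
t 10.8 now tip [64.5 50. ] 53.5 F [-0.2  0.5  0.8] q6 -1.58
(75, 50, 56) [ 0.264  0.001 -0.062] turn [-0.    -0.005 -0.   ]
(78, 50, 56) [ 0.339  0.001 -0.062] turn [-0.    -0.005 -0.   ]
```

View pics/s6.png

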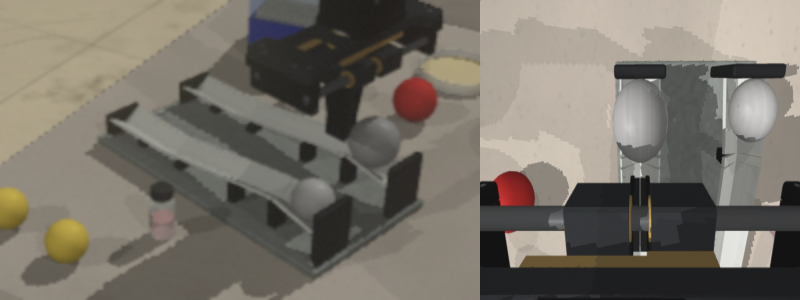

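The large ball is on the crest just ahead of the finger, at scene (373,142) and wrist (640,120). I finish the push slowly and let it settle.

>>> move_arm --commands '[[[0.1,0,-0.02,0,0,0],[0.2,0,-0.03,0,0,0],[0.28,0,-0.03,0,0,0],[0.32,0,-0.03,0,0,0],[0.32,0,-0.03,0,0,0],[0.32,0,-0.03,0,0,0],[0.32,0,-0.03,0,0,0],[0.32,0,-0.03,0,0,0]]]'

```text
time: 11.9
position: [0.4872, -0.0377, 0.2371]
tool_rot: [0.145, 0.989, -0.0, 0.0]
ft_force: [0.3, -0.5, 0.0]
grip_width: 0.0007
grip_force: 0.0
```

>>> move_arm --commands '[[[-0.2,0,-0.5,0,0,0],[-0.3,0,-1.7,0,0,0],[-0.8,0,-3,0,0,0],[-2,0,-4,0,0,0],[-3.3,0,-4,0,0,0],[-3.3,0,-4,0,0,0],[-3.3,0,-4,0,0,0],[-3.3,0,-4,0,0,0]]]'

```text
time: 12.9
position: [0.6123, -0.0751, 0.3963]
tool_rot: [0.145, 0.989, 0.0, -0.001]
ft_force: [-1.0, 0.0, 0.3]
grip_width: 0.0004
grip_force: 0.0
```

```bash
python3 - <<'E'
from h import *
plan([])
a=camera("scene")["pixels"][140:290,200:440];b=camera("wrist")["pixels"]
cv2.imwrite("pics/s7.png",np.hstack([cv2.resize(a,(480,300)),cv2.resize(b,(320,300))]))
E
```

```text
t 12.9 now tip [-55.3  50. ] 214.3 F [-1.   0.   0.3] q6 -1.58
```

View pics/s7.png

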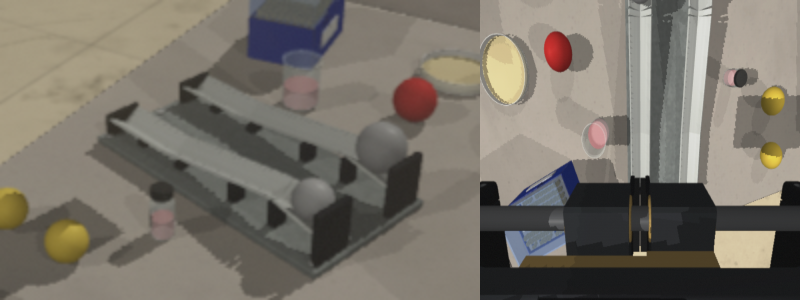

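Both balls rest against their stops, at scene (313,195) and (382,148). The vial at (162,210) and the beaker at (300,80) have not moved, and the hand is clear.

```bash
python3 -c "
from rig import *
print(hand_in())"
```

```text
the job is handed in; nothing more can be done
None
```

Both steel balls were pushed over the crest and now rest in their notches against the end stops; the vial and beaker are untouched, the hand is clear, and the job was handed in at about 13 s of the 66 s allowed.

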